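Close up the block heater

TASK

The round sample block stands off-centre on the heater's plate: nudge it until it sits centred inside the ring marked there. Then take the lid from its slanted rest, set it down gently over the block, centred and flat on the plate, let go of it, and swing the clamp down onto the top of the lid's grip until its sprung foot is pressed in by about 5 mm, so that it holds firmly but not hard. Leave the bystanding glassware alone.

Things in the scene. Friction and masses are not known exactly. Their poses are not given: they have to be found in the camera images.
- heater: Fixed white box, 50 mm high, with a bright round plate 160 mm across flush in its top. Origin on the bench below the plate's centre; z up; +x points from the plate's centre to the clamp post (two steel cheeks 95 to 115 mm along +x, within 28 mm of the middle, tops 165 mm above the bench). The box spans -85 to +150 mm in x, 85 mm to either side in y.
- plate_centre (a point): Centre of the plate, on its upper surface, 50 mm above the bench; the dark marked ring around it (97 mm across, drawn, not raised) is concentric.
- block: Loose round steel sample block, 88 mm across, 24 mm high, about 0.35 kg, with six dark wells drawn in its top; too wide for the gripper. Origin at the centre of its underside. It starts 8 to 30 mm off the plate's centre, displaced away from the clamp post and to either side.
- lid: Loose bell-shaped aluminium lid, 120 mm across (108 inside), 45 mm high to its flat top, open below, about 0.3 kg; on top a black bar grip 24 mm wide (lid's x), 62 long (lid's y), 28 high. Origin at the centre of the open rim, z out through the grip. It starts leaning on the rest, tilted 0.5 rad, the grip facing up and to the rest's low side, the bar level.
- lid_grip (a point): Middle of the lid's bar grip, 59 mm from the lid's origin along its z (the bar reaches from 45 to 73 mm).
- rest: Fixed slanted steel lid rest, about 130 x 130 mm, 100 mm high, origin on the bench under its middle. Its surface rises at 0.5 rad along its own +x (away from the robot), with a ledge at the lower end reaching 18 mm up from the surface along the lid's side.
- clamp: Swinging steel clamp arm, 20 mm wide, 14 thick. Origin on the hinge; the arm runs along its own -x; its y is the level hinge axis, parallel to the heater's y. Axes parallel to the heater's: arm level over the plate (angle 0); it starts open 1.85 to 2.1 rad, past upright, away from the plate. Stiff hinge: steady friction 1.8 N m (about 10 N at the handle); stays where it is left.
- spindle_axis (a point): Point on the arm's axis, 100 mm from the hinge, where a screw spindle carries a round rubber foot, 28 mm across, below the arm (over the plate's centre when level). The foot's face is 30 mm from this point, but the screw is set anew each time, up to 5 mm more or less, so where it meets the lid must be felt. The foot is sprung: 2 N per mm, 13 mm at most.
- clamp_hinge (a point): Point on the hinge axis, 100 mm from the plate's centre along the heater's x, 145 mm above the bench.
- clamp_handle (a point): Middle of the clamp's handle, a round black crossbar 16 mm thick and 120 mm long over all, parallel to the hinge, 175 mm from the hinge. The arm joins it at the middle; to either side of the arm 50 mm is free to hold.
- reagent: Bystander: amber reagent bottle, 68 mm across, 130 mm high, origin at the bottom.
- vial: Bystander: capped sample jar, 44 mm across, 70 mm high, origin at the bottom.
- beaker: Bystander: glass beaker, 68 mm across, 75 mm high, origin at the bottom.
Not all that is in view belongs to the job. There is more than one size of the block; the one meant has the size given above.

How it is judged:
By the outcome, as a careful person would: the job done as asked, in the order asked, and still so for the second after the job is handed in, with the robot touching nothing.
It also fails if it takes over 72 s, if anything falls off the work surface, if the arm or the gripper's body presses on something with over 40 N, if the wrist force passes 120 N, or if a joint passes its speed limit or range.

ROBOT

A 6-joint arm with a two-finger parallel gripper is mounted at the origin on the work surface. World frame = base frame: x ahead of the robot, y to its left, z up, the work surface at z = 0. Lengths are in m, angles in degrees, forces in N, time in s.
With the tool pointing down it reaches from about 0.275 to 1 m from the base axis. Payload 8.4 kg.
Tool frame: the origin (TCP) lies midway between the tips of the shut fingers; the grasp point (between the pads) lies 19 mm behind it; z points along the fingers, y is the line along which they close (so a half turn about z gives the same grasp; the last joint's range is limited). The gripper opens to 85 mm and grips with 20 to 120 N. Pads are 22 mm wide; open, the fingers measure 114 mm over their backs; the gripper's body (76 mm by 85 mm) begins 54 mm behind the grasp point. The pads swing forward as they close: fully open they stand 13 mm farther back than shut.
Start: joints at [-72.158, 20.225, 93.587, -0, 66.188, -0.138], TCP at [0.193, -0.594, 0.231] pointing down, gripper open.
Joint ranges: [-150.9, 150.9], [-52.94, 120.26], [3.33, 152.33], [-74.26, 254.26], [0, 154.13], [-172.89, 172.89]. Speed limits (degrees/s): [127.2, 127.2, 159.86, 180, 180, 180].

INTERFACE

Orientations are given as a 3x3 rotation matrix whose columns are the frame's x, y, z axes.
In Python, from cell import bot, camera, sign_off gives the robot as it stands. The module is installed in compiled form; this text tells all that it offers.
- The arm moves only by the tool arm_command, never from a script. Its argument "increments" is a list that holds one entry, the list of rows, each a list of 7 numbers: the shift along the tool's x, y, z in m, then the turn, a rotation vector about the tool's x, y, z in degrees, then the opening in per cent of the stroke, from 0 (shut) to 100 (fully open). In form: [[[tx, ty, tz, rx, ry, rz, jaw], ...]]. A call has exactly 10 rows; each row is the pose to reach, as a shift and turn from the pose commanded when the call began, along the tool's axes at that moment; what a row does not reach only later rows make up. A row lasts 1/8 s, in which the tool goes at most 62.5 mm and 10.7 degrees, less where a joint would pass 70% of its speed; a pose out of reach is approached as far as the arm can. A call with a gripper value outside its range is refused whole. The fingers move at their own pace and stop on an object; the grip force is fixed at half the most. Time passes only in rows, so rows that repeat a pose let the fingers close, or fill a call up. It gives the time, the measured TCP pose, the force, the opening and the grip force at its end, in the units of the state.
- bot.sense(): the state, without advancing time (a new reading comes with each control period).
- camera(name): name is "scene" or "top" or "wrist"; returns a dict with "color" (420x560x3 uint8, blue, green, red), "mtx" (3x3 intrinsics, pixels), "R" (3x3) and "t" (3): a world point X has camera coordinates R X + t. Camera axes: x right, y down, z forward; pixel columns grow to the right and rows downward; lengths in m; the calibration is good to about 2 mm. A picture is of the moment at which its call begins. There is no depth.
- sign_off(): hands the job in; it is judged then, once.
The state is a dict: "time": time; "joint_positions": joint angles; "joint_velocities": joint speeds; "effort": joint torques, N m; "position": TCP position; "orientation": TCP orientation; "ft_force": force on the tool from outside, world axes, zero at the start; "ft_torque": the same for the moment, N m; "finger_gap": finger opening in m; "grasp_force": force on a finger pad.
Only numpy, scipy, OpenCV 4.12 (cv2) and the standard library are available. Lean on these libraries where they do the work, as an engineer would, in place of code of your own. Each camera call takes 0.05 s, during which the arm holds its last target. There are 200 camera calls.

## Working session

There is one attempt and no reset: what is moved stays moved. The work goes in short steps, Python scripts to look and compute and a tool call to move; the robot and the scene stay as the last step left them, time stands still between calls to the robot, and variables do not carry over. Pictures are saved under pics/ and viewed, at most 10 in all, crops included, and the job is handed in when it is done.

Besides the shell and the picture viewer there is one more tool, called after "Request:" as name(argument=value, ...) on one line, values as JSON. arm_command: Moves the arm, as the interface text tells. Its arguments: {"type":"object","properties":{"increments":{"type":"array"}},"required":["increments"]}

```bash
mkdir -p pics; python3 - <<'E'
from cell import bot,camera
import cv2,numpy as np,pickle
d={}
for n in("scene","top"):
    c=camera(n);d[n]=c;cv2.imwrite(f"pics/{n}0.png",c["color"]);C=-c["R"].T@c["t"];print(n,C.round(3),c["mtx"].round(1).tolist(),c["R"].round(3).tolist())
pickle.dump(d,open("d0.pkl","wb"))
print(bot.sense())
E
```

```text
scene [1.145 0.262 1.216] [[546.1, 0.0, 284.2], [0.0, 546.1, 200.6], [0.0, 0.0, 1.0]] [[-0.57, 0.821, 0.006], [0.698, 0.489, -0.524], [-0.433, -0.295, -0.852]]
top [ 0.526 -0.085  1.037] [[395.5, 0.0, 278.0], [0.0, 395.5, 207.2], [0.0, 0.0, 1.0]] [[0.026, -1.0, 0.007], [-0.998, -0.026, -0.049], [0.049, -0.006, -0.999]]
{'time': 0.1, 'joint_positions': array([-7.21572551e+01,  2.02607793e+01,  9.36264865e+01,  1.19766791e-03,
        6.61882920e+01, -1.37952738e-01]), 'joint_velocities': array([-0.00517296, -0.14161183, -0.14922981,  0.07090652,  0.04305698,
       -0.03329503]), 'effort': array([-1.68671681e-04, -6.06356621e+01, -3.42820501e+01, -5.98127099e-05,
        3.92607253e-03,  1.01984409e-05]), 'position': array([ 0.1927993 , -0.59404703,  0.23059963]), 'orientation': array([[ 9.51163181e-01,  3.08688281e-01, -3.85862592e-04],
       [ 3.08688522e-01, -9.51162345e-01,  1.26116164e-03],
       [ 2.22878500e-05, -1.31868187e-03, -9.99999130e-01]]), 'ft_force': array([-0.36907793,  0.59148416,  1.0253695 ]), 'ft_torque': array([-0.02149829, -0.02811719, -0.05159317]), 'grasp_force': 0.0, 'finger_gap': 0.08512488710517847}
```

View pics/scene0.png

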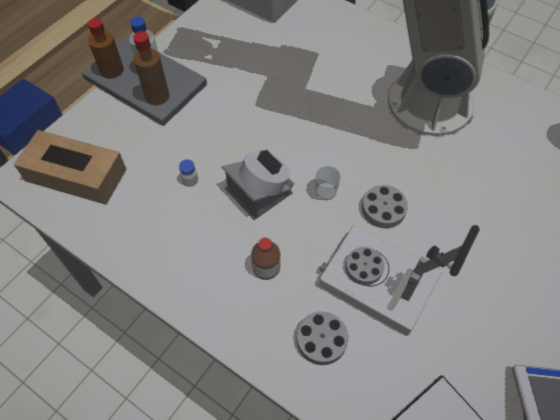

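View pics/top0.png

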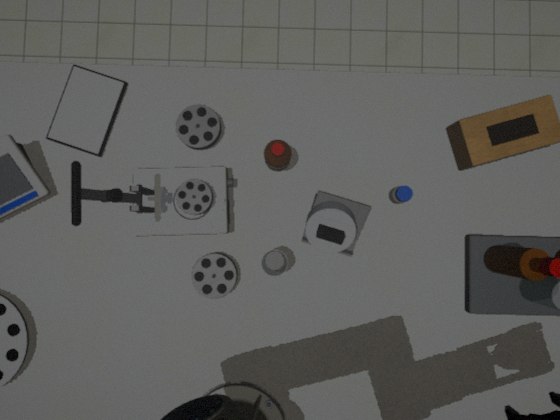

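The scene picture shows the heater at (385,278) with a block on it at (366,264), the clamp handle at (467,250), the lid on its rest at (262,172), the beaker at (327,183), the reagent at (265,258) and the vial at (188,172).

Block candidates in the top picture are the one on the plate (193,198), and loose ones at (198,126), (213,274) and (0,335). The plate one looks about 90 mm across and stands on the heater, while the others look larger. I choose the plate one. The lid is at (332,228) and the handle at (76,193).

```bash
cat > h.py <<'E'
import numpy as np,cv2
def ray(c,uv):
    p=cv2.undistortPoints(np.array([[uv]],float),c["mtx"],None)[0,0]
    return -c["R"].T@c["t"], c["R"].T@np.array([*p,1.])
def on(c,uv,z):
    C,d=ray(c,uv);return C+d*(z-C[2])/d[2]
def px(c,X):
    q=c["mtx"]@(c["R"]@np.array(X,float)+c["t"]);return q[:2]/q[2]
def tri(c1,u1,c2,u2):
    A=[];b=[]
    for c,u in((c1,u1),(c2,u2)):
        C,d=ray(c,u);d/=np.linalg.norm(d);P=np.eye(3)-np.outer(d,d);A.append(P);b.append(P@C)
    return np.linalg.lstsq(np.vstack(A),np.hstack(b),rcond=None)[0]
E
python3 - <<'E'
import pickle,cv2,numpy as np
from h import *
d=pickle.load(open("d0.pkl","rb"));T=d["top"];S=d["scene"]
for n,uv,z in(("block",(193,198),.074),("big1",(198,126),.024),("big2",(213,274),.024),("handle?",(76,193),.25),("reagent",(277,150),.13),("vial",(403,194),.07),("beaker",(275,261),.075),("lidgrip",(330,234),.11)):
    print(n,on(T,uv,z).round(3))
for a in((135,167),(227,166),(229,234),(136,236)): print("hc",on(T,a,.05).round(3))
print("handle ends",tri(T,(76,163),S,(475,229)).round(3),tri(T,(76,223),S,(457,272)).round(3))
print("grip tri",tri(T,(330,234),S,(270,162)).round(3))
a=cv2.resize(T["color"][150:250,50:250],None,fx=4,fy=4,interpolation=2)
b=cv2.resize(T["color"][180:265,290:390],None,fx=4,fy=4,interpolation=2)
im=np.zeros((600,800,3),np.uint8)
im[:400]=a; cv2.imwrite("pics/c1.png",np.clip(im[:400]*1.8,0,255).astype(np.uint8))
E
```

```text
block [0.591 0.118 0.074]
big1 [0.781 0.122 0.024]
big2 [0.402 0.071 0.024]
handle? [0.583 0.313 0.25 ]
reagent [ 0.703 -0.084  0.13 ]
vial [ 0.614 -0.396  0.07 ]
beaker [ 0.443 -0.086  0.075]
lidgrip [ 0.512 -0.213  0.11 ]
hc [0.666 0.271 0.05 ]
hc [0.675 0.041 0.05 ]
hc [0.505 0.03  0.05 ]
hc [0.494 0.261 0.05 ]
handle ends [0.61  0.26  0.405] [0.54  0.315 0.191]
grip tri [ 0.512 -0.213  0.112]
```

View pics/c1.png

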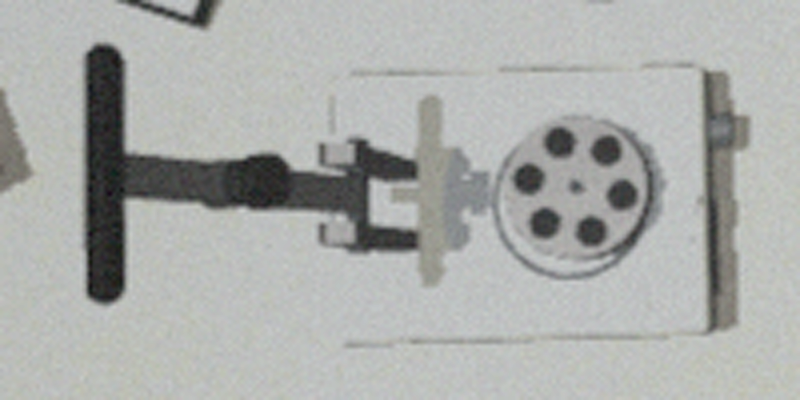

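The crop shows the block, about 38 px wide, inside the dark ring. The ring's free crescent is at the lower left, around (530,262), and the clamp is open to the left. Choice confirmed. Next I work out the wrist camera's mounting so I can look from close by.

```bash
python3 - <<'E'
from cell import bot,camera
import numpy as np
w=camera("wrist");s=bot.sense();R=s["orientation"];p=s["position"]
C=-w["R"].T@w["t"]
print("cam in tool",(R.T@(C-p)).round(4),"axes in tool",(w["R"]@R).round(3).tolist(),w["mtx"].round(1).tolist())
# goal: camera above plate (0.588,0.12) tool down x=?; 
for yaw in(0,90,-90,180):
    a=np.radians(yaw);x=np.array([np.cos(a),np.sin(a),0]);z=np.array([0,0,-1.]);G=np.c_[x,np.cross(z,x),z]
    print(yaw,(G@(R.T@(C-p))).round(3))
E
```

```text
cam in tool [ 0.0714  0.     -0.1413] axes in tool [[0.0, 1.0, 0.0], [-0.959, 0.0, -0.282], [-0.282, -0.0, 0.959]] [[372.1, 0.0, 280.3], [0.0, 372.1, 205.1], [0.0, 0.0, 1.0]]
0 [ 0.071 -0.     0.141]
90 [0.    0.071 0.141]
-90 [-0.    -0.071  0.141]
180 [-0.071  0.     0.141]
```

```bash
cat >> h.py <<'E'
from scipy.spatial.transform import Rotation as Ro
def down(yaw,tilt=None):
    a=np.radians(yaw);x=np.array([np.cos(a),np.sin(a),0]);z=np.array([0,0,-1.]);return np.c_[x,np.cross(z,x),z]
def row(s,P,G):
    R=s["orientation"];return [*(R.T@(np.array(P)-s["position"])).round(4).tolist(),*Ro.from_matrix(R.T@G).as_rotvec(degrees=True).round(2).tolist()]
E
python3 -c "
from h import *;from cell import bot
s=bot.sense();print(row(s,(.587,.07,.27),down(92.7)))"
```

```text
[0.58, -0.51, -0.0387, -0.05, -0.04, -74.72]
```

Request:
arm_command(increments=[[[0.046,-0.041,-0.003,0,0,-7,100],[0.093,-0.082,-0.006,0,0,-15,100],[0.139,-0.122,-0.009,0,0,-22,100],[0.186,-0.163,-0.012,0,0,-30,100],[0.232,-0.204,-0.015,0,0,-37,100],[0.278,-0.245,-0.019,0,0,-45,100],[0.325,-0.286,-0.022,0,0,-52,100],[0.371,-0.326,-0.025,0,0,-60,100],[0.418,-0.367,-0.028,0,0,-67,100],[0.464,-0.408,-0.031,0,0,-74.7,100]]])

```text
time: 1.4
position: [0.5091, -0.0612, 0.2624]
orientation: [[-0.051, 0.999, 0.0], [0.999, 0.051, -0.0], [-0.0, 0.0, -1.0]]
ft_force: [0.9, -0.9, -1.2]
finger_gap: 0.0853
grasp_force: 0.0
```

```bash
python3 - <<'E'
from h import *;from cell import bot,camera
s=bot.sense();print(s["position"],s["joint_positions"].round(1),row(s,(.587,.07,.27),down(92.7)))
w=camera("wrist");cv2.imwrite("pics/w1.png",w["color"])
E
```

```text
[ 0.50905207 -0.06123025  0.26243461] [ -7.    8.4 105.1  -0.   66.5  -9.9] [0.1271, 0.0846, -0.0076, 0.02, 0.01, 0.23]
```

Request:
arm_command(increments=[[[0.042,0.028,-0.003,0,0,0,100],[0.085,0.056,-0.005,0,0,0,100],[0.127,0.0846,-0.0076,0,0,0.2,100],[0.127,0.0846,-0.0076,0,0,0.2,100],[0.127,0.0846,-0.0076,0,0,0.2,0],[0.127,0.0846,-0.0076,0,0,0.2,0],[0.127,0.0846,-0.0076,0,0,0.2,0],[0.127,0.0846,-0.0076,0,0,0.2,0],[0.127,0.0846,-0.0076,0,0,0.2,0],[0.127,0.0846,-0.0076,0,0,0.2,0]]])

```text
time: 2.7
position: [0.5869, 0.0675, 0.2699]
orientation: [[-0.043, 0.999, 0.0], [0.999, 0.043, 0.0], [0.0, 0.0, -1.0]]
ft_force: [0.1, -0.1, 0.1]
finger_gap: 0.0003
grasp_force: 0.0
```

```bash
python3 - <<'E'
from h import *;from cell import bot,camera
import pickle
w=camera("wrist");pickle.dump(w,open("w2.pkl","wb"));cv2.imwrite("pics/w2.png",w["color"])
E
```

```text
(no output)
```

View pics/w2.png

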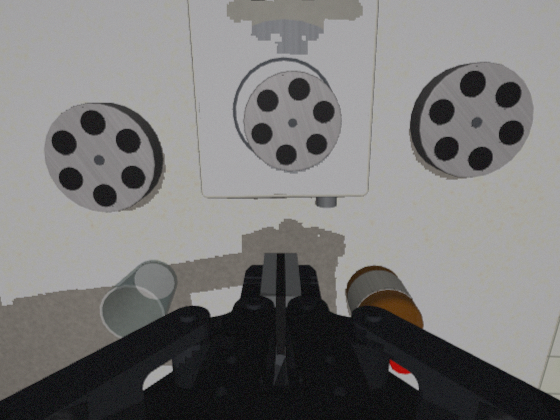

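The wrist picture shows the block's top centred at (293,122), with the drawn ring visible at its upper left from (235,105) to (325,80). The heater's edges are at columns ~198 and ~372 and its front edge at row ~193. Now I fit the circles in rectified planes.

```bash
cat >> h.py <<'E'
def rect(c,z,cx,cy,half=.1,mm=.0005):
    q=np.array([[cx+sx*half,cy+sy*half,z] for sx,sy in((1,1),(1,-1),(-1,-1),(-1,1))]) # up=+x,left=+y
    n=int(2*half/mm);dst=np.float32([[0,0],[n,0],[n,n],[0,n]])
    H=cv2.getPerspectiveTransform(np.float32([px(c,X) for X in q]),dst)
    return cv2.warpPerspective(c["color"],H,(n,n),flags=cv2.INTER_LINEAR)
def fitc(g,r0,inner,outer,sign,mm=.0005,c0=None,th=8,sect=None):
    # radial search for an edge/line from c0; robust circle fit with free centre & radius
    c=np.array(c0,float);
    for it in range(4):
        P=[]
        for a in np.radians(np.arange(0,360,3)):
            if sect is not None and not sect(np.degrees(a)):continue
            rr=np.arange(inner,outer,.5);X=c[0]+rr*np.cos(a);Y=c[1]+rr*np.sin(a)
            v=cv2.remap(g,X[None].astype(np.float32),Y[None].astype(np.float32),cv2.INTER_LINEAR)[0].astype(float)
            if sign=="line": k=np.argmin(v);s=np.median(v)-v[k]
            else: d=np.gradient(cv2.GaussianBlur(v[None],(5,1),0)[0]);k=np.argmax(d*sign);s=d[k]*sign*4
            if s>th:P.append((X[k],Y[k]))
        P=np.array(P);from scipy.optimize import least_squares
        f=least_squares(lambda p:np.hypot(P[:,0]-p[0],P[:,1]-p[1])-(p[2] if len(p)>2 else r0),[*c,r0],loss="soft_l1")
        c=f.x[:2]
    res=np.abs(f.fun);return f.x,len(P),np.median(res)
E
python3 - <<'E'
from h import *;import pickle
w=pickle.load(open("w2.pkl","rb"))
cx,cy=.588,.115
g5=rect(w,.05,cx,cy);g7=rect(w,.074,cx,cy)
cv2.imwrite("pics/r5.png",np.hstack([g5,g7]))
W=lambda p:(cx+.1-p[1]*.0005,cy+.1-p[0]*.0005)
for n,uv in(("top c",(293,122)),):print(n,on(w,uv,.074).round(4))
g=cv2.cvtColor(g7,6)
print(np.bincount(g[150:250,150:250].ravel()//16),g[200,::16])
for u in((198,100),(200,180),(376,40),(369,180),(210,194),(360,192)):print(u,on(w,u,.05).round(4))
E
```

```text
top c [0.5957 0.1172 0.074 ]
[   0   13 2213  197  281  198  200  291 6177  430] [  0 132 127 124 124 125 157 134 145 144 142 144 142 142 139  37  34  92
 168 168 168 124 167 166 154]
(198, 100) [0.5068 0.1319 0.05  ]
(200, 180) [0.5073 0.0554 0.05  ]
(376, 40) [0.667  0.1906 0.05  ]
(369, 180) [0.6749 0.0627 0.05  ]
(210, 194) [0.5171 0.0415 0.05  ]
(360, 192) [0.6672 0.05   0.05  ]
```

View pics/r5.png

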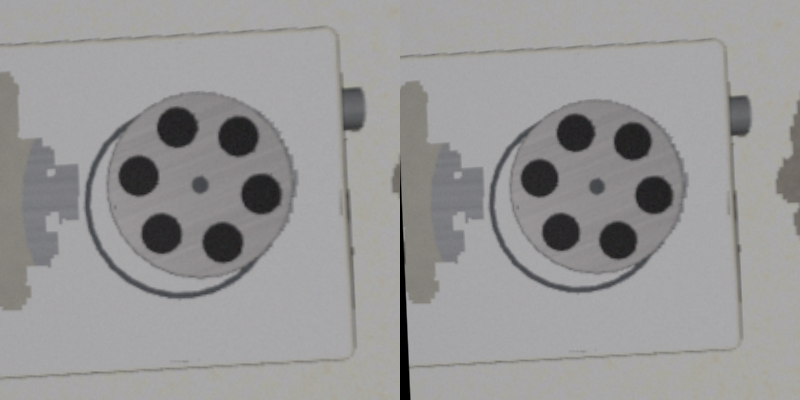

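```bash
cat >> h.py <<'E'
def where(w,cx,cy,ring0,blk0,rs,bs=None):
    g5=cv2.cvtColor(rect(w,.05,cx,cy),6);g7=cv2.cvtColor(rect(w,.074,cx,cy),6)
    W=lambda p:np.array((cx+.1-p[1]*.0005,cy+.1-p[0]*.0005))
    r=fitc(g5,97,90,103,"line",c0=ring0,sect=rs,th=20);b=fitc(g7,88,82,94,1,c0=blk0,th=20,sect=bs)
    for n,f in(("ring",r),("block",b)):print(n,W(f[0]).round(4),"diam mm",f[0][2].round(2),"n",f[1],"res",f[2].round(2))
    R,B=W(r[0]),W(b[0]);print("shift needed",(R-B).round(4),"dist",np.hypot(*(R-B)).round(4),"dir deg",np.degrees(np.arctan2(*(R-B)[::-1])).round(1));return R,B
E
python3 - <<'E'
from h import *;import pickle
w=pickle.load(open("w2.pkl","rb"))
where(w,.588,.115,(182,200),(197,187),lambda a:60<a<225)
E
```

```text
ring [0.5873 0.1245] diam mm 93.8 n 54 res 0.25
block [0.5948 0.1165] diam mm 87.81 n 115 res 0.31
shift needed [-0.0075  0.008 ] dist 0.011 dir deg 133.3
```

```bash
python3 -c "
from h import *;from cell import bot
s=bot.sense();print(row(s,(.635,.074,.12),down(133.3)));print(row(s,(.635,.074,.056),down(133.3)))"
```

```text
[0.0043, 0.0483, 0.1499, 0.0, 0.0, -40.82]
[0.0043, 0.0483, 0.2139, 0.0, 0.0, -40.82]
```

Request:
arm_command(increments=[[[0.001,0.012,0.02,0,0,-10,70],[0.002,0.024,0.05,0,0,-20,70],[0.003,0.036,0.09,0,0,-30,70],[0.0043,0.0483,0.13,0,0,-40.8,70],[0.0043,0.0483,0.16,0,0,-40.8,70],[0.0043,0.0483,0.18,0,0,-40.8,70],[0.0043,0.0483,0.2,0,0,-40.8,70],[0.0043,0.0483,0.214,0,0,-40.8,70],[0.0043,0.0483,0.214,0,0,-40.8,70],[0.0043,0.0483,0.214,0,0,-40.8,70]]])

```text
time: 4.0
position: [0.6355, 0.0741, 0.0567]
orientation: [[-0.686, 0.728, 0.001], [0.728, 0.686, 0.0], [-0.001, 0.001, -1.0]]
ft_force: [-0.4, -0.1, 1.0]
finger_gap: 0.0595
grasp_force: 0.0
```

Request:
arm_command(increments=[[[0.004,0,0,0,0,0,70],[0.008,0,0,0,0,0,70],[0.011,0,0,0,0,0,70],[0.014,0,0,0,0,0,70],[0.016,0,0,0,0,0,70],[0.018,0,0,0,0,0,70],[0.019,0,0,0,0,0,70],[0.02,0,0,0,0,0,70],[0.021,0,0,0,0,0,70],[0.021,0,0,0,0,0,70]]])

```text
time: 5.25
position: [0.6206, 0.0893, 0.0559]
orientation: [[-0.686, 0.728, 0.0], [0.728, 0.686, 0.0], [-0.0, 0.0, -1.0]]
ft_force: [1.3, -0.9, 0.9]
finger_gap: 0.0602
grasp_force: 0.7
```

```bash
python3 - <<'E'
from h import *;from cell import bot,camera
import pickle
w=camera("wrist");pickle.dump(w,open("w3.pkl","wb"))
a=np.hstack([rect(w,.05,.588,.115),rect(w,.074,.588,.115)]);cv2.imwrite("pics/w3.png",a);print(bot.sense()["position"])
E
```

```text
[0.62055421 0.08932582 0.05590395]
```

View pics/w3.png

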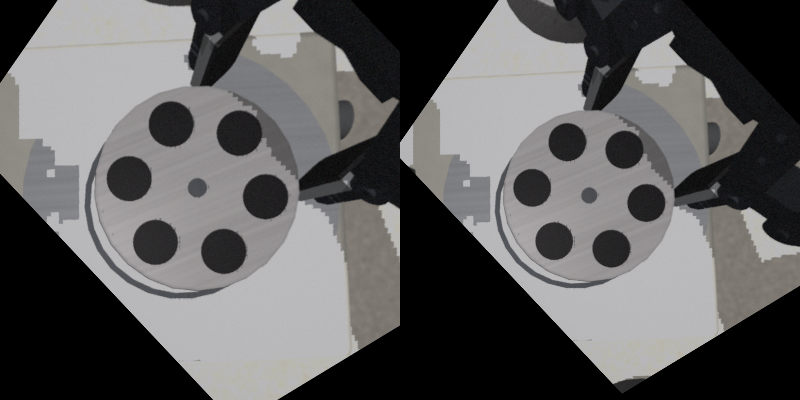

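The rectified picture shows both fingertips on the block's far side, with its top centre near (188,195) in the right panel and the ring crescent still at the lower left. I measure the remaining shift.

```bash
python3 - <<'E'
from h import *;import pickle
w=pickle.load(open("w3.pkl","rb"))
where(w,.588,.115,(183,200),(188,195),lambda a:95<a<205,lambda a:(60<a<250))
E
```

```text
ring [0.5874 0.1237] diam mm 94.37 n 37 res 0.42
block [0.5901 0.1208] diam mm 86.27 n 63 res 0.32
shift needed [-0.0027  0.0029] dist 0.004 dir deg 132.8
```

Request:
arm_command(increments=[[[0.001,0,0,0,0,0,70],[0.002,0,0,0,0,0,70],[0.003,0,0,0,0,0,70],[0.004,0,0,0,0,0,70],[0.004,0,0,0,0,0,70],[-0.002,0,0,0,0,0,70],[-0.016,0,0,0,0,0,70],[-0.03,0,-0.02,0,0,10,70],[-0.04,0,-0.06,0,0,20,70],[-0.04,0,-0.1,0,0,30,70]]])

```text
time: 6.55
position: [0.6487, 0.0589, 0.1567]
orientation: [[-0.223, 0.975, -0.0], [0.975, 0.223, -0.0], [-0.0, -0.0, -1.0]]
ft_force: [0.0, -0.5, -0.4]
finger_gap: 0.06
grasp_force: 0.0
```

```bash
python3 - <<'E'
from h import *;from cell import bot,camera
import pickle
w=camera("wrist");pickle.dump(w,open("w4.pkl","wb"))
a=np.hstack([rect(w,.05,.588,.115),rect(w,.074,.588,.115)]);cv2.imwrite("pics/w4.png",a);print(bot.sense()["position"])
where(w,.588,.115,(183,200),(183,200),lambda a:95<a<205)
where(w,.588,.115,(183,200),(183,200),lambda a:10<a<205,lambda a:60<a<250)
E
```

```text
[0.65138004 0.05938357 0.16255439]
ring [0.5849 0.1227] diam mm 96.02 n 2 res 0.0
block [0.5903 0.1242] diam mm 89.27 n 120 res 0.77
shift needed [-0.0054 -0.0014] dist 0.0056 dir deg -165.3
ring [0.5938 0.1309] diam mm 96.13 n 18 res 1.25
block [0.5909 0.123 ] diam mm 90.84 n 63 res 0.25
shift needed [0.0029 0.0079] dist 0.0084 dir deg 69.8
```

View pics/w4.png

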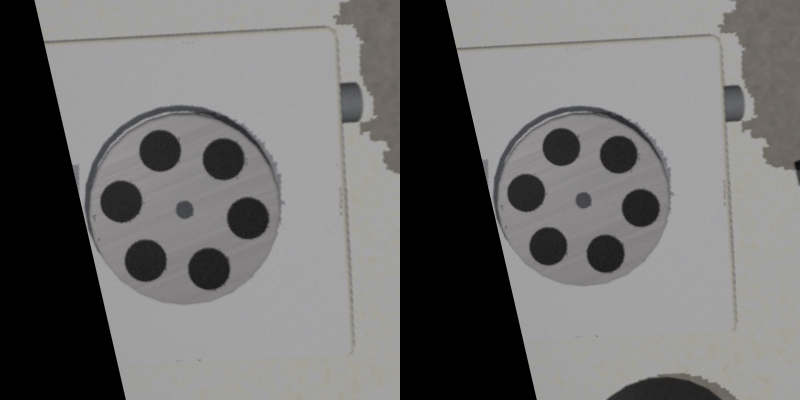

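The block now has its top centre at (183,200) in the right panel, with an even thin ring crescent on the upper left. I fit the ring on that side, and check with the fixed top camera too.

```bash
python3 - <<'E'
from h import *;from cell import bot,camera
import pickle
w=camera("wrist");pickle.dump(w,open("w5.pkl","wb"));print(bot.sense()["position"])
where(w,.588,.115,(183,201),(183,200),lambda a:195<a<325,lambda a:a<160 )
E
```

```text
[0.6513984  0.05953568 0.16068789]
ring [0.5864 0.1244] diam mm 94.51 n 42 res 0.3
block [0.5891 0.1236] diam mm 87.51 n 54 res 0.06
shift needed [-0.0027  0.0009] dist 0.0028 dir deg 162.0
```

```bash
python3 -c "
from h import *;from cell import bot
s=bot.sense();print(row(s,(.587,.053,.29),down(92.7)))"
```

```text
[0.008, -0.0633, -0.1298, 0.43, 0.02, 10.29]
```

Request:
arm_command(increments=[[[0.002,-0.016,-0.03,0,0,2,70],[0.004,-0.035,-0.065,0,0,5,70],[0.006,-0.05,-0.1,0,0,8,70],[0.008,-0.0633,-0.13,0,0,10.3,70],[0.008,-0.0633,-0.13,0,0,10.3,70],[0.008,-0.0633,-0.13,0,0,10.3,70],[0.008,-0.0633,-0.13,0,0,10.3,70],[0.008,-0.0633,-0.13,0,0,10.3,70],[0.008,-0.0633,-0.13,0,0,10.3,70],[0.008,-0.0633,-0.13,0,0,10.3,70]]])

```text
time: 7.9
position: [0.5845, 0.0535, 0.2856]
orientation: [[-0.052, 0.999, -0.0], [0.999, 0.052, -0.0], [-0.0, -0.0, -1.0]]
ft_force: [0.9, -1.1, -0.4]
finger_gap: 0.0602
grasp_force: 0.0
```

```bash
python3 - <<'E'
from h import *;from cell import bot,camera
import pickle
w=camera("wrist");pickle.dump(w,open("w6.pkl","wb"));print(bot.sense()["position"],-w["R"].T@w["t"])
where(w,.588,.115,(183,201),(183,200),lambda a:True )
where(w,.588,.115,(183,201),(183,200),lambda a:45<a<225 )
where(w,.588,.115,(183,201),(183,200),lambda a:not 45<a<225 )
a=np.hstack([rect(w,.05,.588,.115),rect(w,.074,.588,.115)]);cv2.imwrite("pics/w6.png",a)
E
```

```text
[0.58455644 0.05343917 0.28575798] [0.58039517 0.12505706 0.42710235]
ring [0.5877 0.1241] diam mm 94.2 n 117 res 0.31
block [0.587  0.1244] diam mm 90.63 n 118 res 0.37
shift needed [ 0.0006 -0.0003] dist 0.0007 dir deg -25.3
ring [0.5871 0.1247] diam mm 93.21 n 59 res 0.27
block [0.587  0.1244] diam mm 90.63 n 118 res 0.37
shift needed [0.0001 0.0003] dist 0.0003 dir deg 69.9
ring [0.5878 0.1238] diam mm 93.9 n 59 res 0.36
block [0.587  0.1244] diam mm 90.63 n 118 res 0.37
shift needed [ 0.0008 -0.0006] dist 0.001 dir deg -35.0
```

View pics/w6.png

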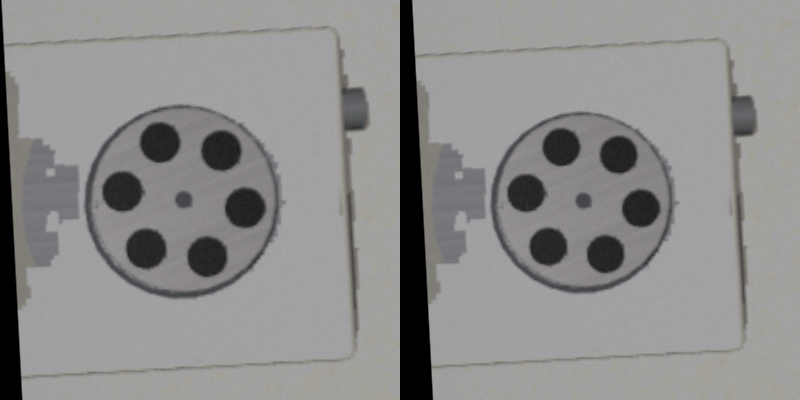

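The block is centred to about 1 mm, with an even ring gap. The plate centre is (0.5875, 0.1242). Now the lid: I measure the bar from the two fixed views and move the wrist camera over it.

```bash
python3 - <<'E'
from h import *;from cell import bot
import pickle
s=bot.sense();print(row(s,(.491,-.285,.27),down(75)))
d=pickle.load(open("d0.pkl","rb"))
for n,(r0,r1,c0,c1) in(("top",(215,250,305,355)),("scene",(145,180,250,290))):
    m=(d[n]["color"].max(2)<70).astype(np.uint8);k=np.zeros_like(m);k[r0:r1,c0:c1]=m[r0:r1,c0:c1]
    nn,l,st,ce=cv2.connectedComponentsWithStats(k);i=1+np.argmax(st[1:,4]);c=cv2.findContours((l==i).astype(np.uint8),0,1)[0][0]
    print(n,ce[i],st[i],cv2.boxPoints(cv2.minAreaRect(c)).round(1).tolist())
E
```

```text
[-0.3331, -0.111, 0.0158, -0.01, 0.0, 17.98]
top [330.17894737 233.97894737] [316 224  29  21 380] [[315.0, 236.39999389648438], [319.1000061035156, 223.3000030517578], [346.0, 231.6999969482422], [341.8999938964844, 244.8000030517578]]
scene [269.09570957 161.67986799] [258 151  23  23 303] [[256.0, 157.0], [264.5, 148.5], [282.5, 166.5], [274.0, 175.0]]
```

Request:
arm_command(increments=[[[-0.042,-0.014,0.002,0,0,2,100],[-0.083,-0.028,0.004,0,0,5,100],[-0.125,-0.042,0.006,0,0,7,100],[-0.167,-0.056,0.008,0,0,9,100],[-0.21,-0.07,0.01,0,0,11,100],[-0.25,-0.084,0.012,0,0,14,100],[-0.295,-0.098,0.014,0,0,16,100],[-0.333,-0.111,0.016,0,0,18,100],[-0.333,-0.111,0.016,0,0,18,100],[-0.333,-0.111,0.016,0,0,18,100]]])

```text
time: 9.2
position: [0.491, -0.2846, 0.2699]
orientation: [[0.259, 0.966, 0.0], [0.966, -0.259, 0.0], [0.0, -0.0, -1.0]]
ft_force: [0.1, 0.5, 0.2]
finger_gap: 0.0857
grasp_force: 0.0
```

```bash
python3 - <<'E'
from h import *;from cell import bot,camera
import pickle
w=camera("wrist");w=camera("wrist");pickle.dump(w,open("w7.pkl","wb"));print(bot.sense()["position"],-w["R"].T@w["t"])
print(px(w,(.512,-.213,.112)))
im=cv2.resize(w["color"][20:240,130:450],None,fx=2.5,fy=2.5,interpolation=2);cv2.imwrite("pics/w7.png",im)
E
```

```text
[ 0.49130218 -0.28399197  0.26996249] [ 0.50931466 -0.21498807  0.41138808]
[282.91825309  92.20866682]
```

View pics/w7.png

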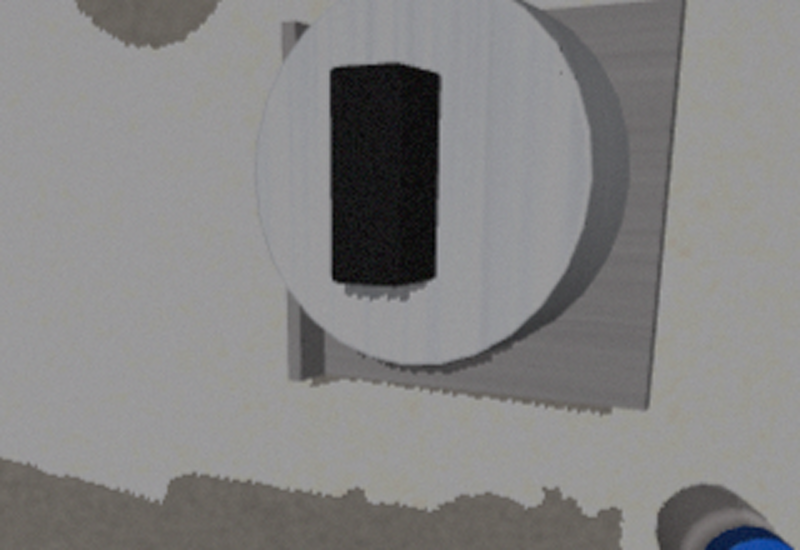

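The crop shows the bar's top face spanning (331,70)–(396,287), its high-side face to (438,275), the ledge on the left (low side), and the bar upright in the image. I solve its position from the corners.

```bash
python3 - <<'E'
from h import *;from cell import bot
import pickle
from scipy.optimize import least_squares
w=pickle.load(open("w7.pkl","rb"));d=pickle.load(open("d0.pkl","rb"))
uv=np.array([(331,70),(398,64),(440,73),(332,281),(396,287),(436,278)])/2.5+[130,20]-.3
L=np.array([(-12,31,14),(12,31,14),(12,31,-14),(-12,-31,14),(12,-31,14),(12,-31,-14)])/1000.
def Rl(psi,t):
    a=np.array([np.cos(psi)*np.cos(t),np.sin(psi)*np.cos(t),np.sin(t)]);n=np.array([-np.cos(psi)*np.sin(t),-np.sin(psi)*np.sin(t),np.cos(t)]);return np.c_[a,np.cross(n,a),n]
def cen(c,R,g):
    P=np.array([(x,y,z) for x in(-12,12) for y in(-31,31) for z in(-14,14)])/1000.
    h=cv2.convexHull(np.float32([px(c,R@q+g) for q in P]));M=cv2.moments(h);return np.array([M["m10"],M["m01"]])/M["m00"]
def f(p,full=True):
    R=Rl(p[0],.5);g=p[1:4]
    r=[px(w,R@q+g)-u for q,u in zip(L,uv)]
    if full:r+=[2*(cen(d["top"],R,g)-(330.18,233.98)),2*(cen(d["scene"],R,g)-(269.1,161.68))]
    return np.ravel(r)
for full in(0,1):
    s=least_squares(f,[np.radians(-15),.512,-.213,.11],args=(full,));print(np.degrees(s.x[0]).round(2),s.x[1:].round(4),np.abs(s.fun).max().round(2))
psi,g=s.x[0],s.x[1:];R=Rl(psi,.5);print("lid origin",(g-.059*R[:,2]).round(4))
G=np.c_[R[:,1],R[:,0],-R[:,2]] # tool x=bar, y=lid x, z=-n
print(np.linalg.det(G),G.round(4).tolist())
st=bot.sense()
for b in(.10,.019*0+.0):print("back",b,row(st,g+G[:,2]*(.019-b),G))
np.savez("lid.npz",g=g,G=G)
E
```

```text
-15.14 [ 0.5128 -0.2125  0.1067] 1.28
-15.13 [ 0.5128 -0.2127  0.1115] 1.95
lid origin [ 0.5401 -0.2201  0.0597]
1.0000000000000002 [[0.261, 0.8472, 0.4628], [0.9653, -0.2291, -0.1251], [0.0, 0.4794, -0.8776]]
back 0.1 [0.0745, -0.0365, 0.0874, -28.64, -0.06, 0.17]
back 0.0 [0.0743, 0.0114, 0.1751, -28.64, -0.06, 0.17]
```

```bash
python3 - <<'E'
from h import *;from cell import bot
z=np.load("lid.npz");g,G=z["g"],z["G"];st=bot.sense()
for b in(-.074,-.03,.006):print(b,row(st,g+G[:,2]*b,G))
E
```

```text
-0.074 [0.0745, -0.0331, 0.0935, -28.64, -0.06, 0.17]
-0.03 [0.0744, -0.012, 0.1321, -28.64, -0.06, 0.17]
0.006 [0.0743, 0.0052, 0.1637, -28.64, -0.06, 0.17]
```

Request:
arm_command(increments=[[[0.02,-0.012,0.015,-8,0,0,100],[0.04,-0.024,0.035,-16,0,0,100],[0.06,-0.033,0.06,-24,0,0,100],[0.0745,-0.0331,0.0935,-28.6,0,0.2,100],[0.0745,-0.0331,0.0935,-28.6,0,0.2,100],[0.0745,-0.0226,0.113,-28.6,0,0.2,100],[0.0745,-0.012,0.132,-28.6,0,0.2,100],[0.0745,-0.003,0.148,-28.6,0,0.2,100],[0.0744,0.0028,0.159,-28.6,0,0.2,100],[0.0743,0.0052,0.1637,-28.6,0,0.2,100]]])

```text
time: 10.55
position: [0.5177, -0.2147, 0.1072]
orientation: [[0.261, 0.847, 0.463], [0.965, -0.23, -0.123], [0.002, 0.48, -0.877]]
ft_force: [-0.7, 0.1, 0.4]
finger_gap: 0.0854
grasp_force: 0.0
```

```bash
python3 - <<'E'
from h import *;from cell import bot,camera
w=camera("wrist");s=bot.sense();print(s["position"],s["ft_force"].round(1))
im=np.hstack([cv2.resize(camera("top")["color"][180:265,290:390],(480,408)),w["color"][:408,140:420]]);im=np.clip(im*1.6,0,255).astype(np.uint8);cv2.imwrite("pics/w8.png",im)
E
```

```text
[ 0.51735811 -0.21468503  0.10675722] [-0.7  0.7 -0.1]
```

View pics/w8.png

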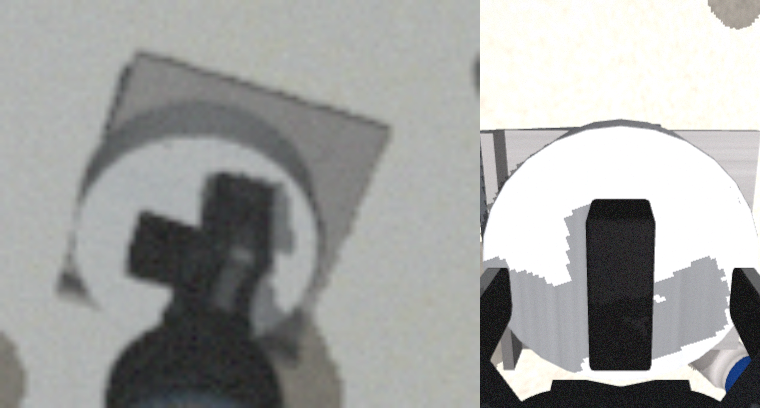

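The right panel shows the bar centred between the open fingers (cols 588–655, rows 199–370), with the lid clear of the fingertips. By its scale it lies about 4 mm deeper than assumed, so I go 4 mm in, then grip.

Request:
arm_command(increments=[[[0,0,0.002,0,0,0,100],[0,0,0.004,0,0,0,100],[0,0,0.004,0,0,0,60],[0,0,0.004,0,0,0,40],[0,0,0.004,0,0,0,25],[0,0,0.004,0,0,0,0],[0,0,0.004,0,0,0,0],[0,0,0.004,0,0,0,0],[0,0,0.004,0,0,0,0],[0,0,0.004,0,0,0,0]]])

```text
time: 11.9
position: [0.5188, -0.2161, 0.1042]
orientation: [[0.263, 0.845, 0.465], [0.965, -0.23, -0.127], [-0.0, 0.482, -0.876]]
ft_force: [1.0, -0.7, 7.3]
finger_gap: 0.0232
grasp_force: 62.1
```

Request:
arm_command(increments=[[[0,0,-0.004,0,0,0,0],[0,0,-0.01,0,0,0,0],[0,0,-0.018,0,0,0,0],[0,0,-0.028,0,0,0,0],[0,0,-0.04,0,0,0,0],[0,0,-0.052,0,0,0,0],[0,0,-0.066,0,0,0,0],[0,0,-0.08,0,0,0,0],[0,0,-0.09,0,0,0,0],[0,0,-0.09,0,0,0,0]]])

```text
time: 13.15
position: [0.4756, -0.2039, 0.1827]
orientation: [[0.262, 0.846, 0.463], [0.965, -0.23, -0.126], [0.001, 0.48, -0.877]]
ft_force: [0.2, 0.0, -3.2]
finger_gap: 0.023
grasp_force: 61.2
```

```bash
python3 - <<'E'
from h import *;from cell import bot
s=bot.sense();print(s["position"],s["ft_force"].round(1),s["ft_torque"].round(2),s["joint_positions"].round(1))
print(row(s,(.587,.124,.26),down(2.7)))
E
```

```text
[ 0.47562223 -0.20387258  0.18267128] [ 0.2  0.  -3.2] [0.15 0.43 0.01] [-27.2   3.2 129.5  17.   20.  -26.5]
[0.3457, 0.0558, -0.0574, 24.75, -18.05, 70.48]
```

Request:
arm_command(increments=[[[0.03,0.005,-0.02,2.5,-1.8,7,0],[0.065,0.01,-0.035,5,-3.6,14.1,0],[0.104,0.017,-0.045,7.4,-5.4,21.1,0],[0.14,0.023,-0.05,9.9,-7.2,28.2,0],[0.173,0.028,-0.055,12.4,-9,35.2,0],[0.207,0.033,-0.057,14.9,-10.8,42.3,0],[0.242,0.039,-0.057,17.3,-12.6,49.3,0],[0.277,0.045,-0.057,19.8,-14.4,56.4,0],[0.311,0.05,-0.057,22.3,-16.2,63.4,0],[0.3457,0.0558,-0.0574,24.75,-18.05,70.5,0]]])

```text
time: 14.4
position: [0.5876, 0.1256, 0.2584]
orientation: [[0.999, 0.043, -0.003], [0.043, -0.999, 0.002], [-0.003, -0.002, -1.0]]
ft_force: [0.7, -0.4, -2.6]
finger_gap: 0.0233
grasp_force: 61.0
```

```bash
python3 - <<'E'
from h import *;from cell import bot,camera
import pickle
w=camera("wrist");pickle.dump(w,open("w9.pkl","wb"))
s=bot.sense();print(s["position"],s["ft_force"].round(1),s["joint_positions"].round(1))
print(row(s,(.5875,.1242,.15),down(2.7)))
# lid pose in hand: bar edges & lid top outline in the wrist picture
g=w["color"].max(2)
for r in range(140,400,20):
    b=np.flatnonzero(g[r,200:360]<60)+200; print(r,(b.min(),b.max(),len(b)) if len(b) else None, g[r,40:520:40])
E
```

```text
[0.58996441 0.12879131 0.25894674] [ 4.   3.2 -1.6] [11.9 16.9 94.6  0.4 68.5 99.6]
[-0.0025, 0.0052, 0.1089, -0.39, 0.09, -0.54]
140 None [191 192 190 193 154 193 194 192 140 128 126 131]
160 None [188 191 189  47 195 193 192 193 141 130 123 130]
180 None [193 193 164 192 194 194 195 195 138 131 191 130]
200 (np.int64(256), np.int64(306), 51) [192 193  66 193 194 194  41 135 137 140 192 135]
220 (np.int64(247), np.int64(314), 68) [ 55  68  65 194 195 194  13 136 134 136 191 154]
240 (np.int64(246), np.int64(315), 70) [ 11  65 135 194 132 192  30 134 132 136 193 194]
260 (np.int64(236), np.int64(326), 79) [ 20 188 195 195 133  61  27  62 133 133 131 130]
280 (np.int64(213), np.int64(348), 120) [ 22 192 194 192 132  60  27  60 130 133 117 131]
300 (np.int64(202), np.int64(359), 146) [192 191 193 193 118  38  32  37  59 130 142  97]
320 (np.int64(200), np.int64(359), 160) [191 190  81  21  25  28  24  33  20  26  29 114]
340 (np.int64(200), np.int64(359), 160) [190 191  19  26  24  24  18  28  32  31  27 112]
360 (np.int64(200), np.int64(359), 137) [189  21  27  36  25 194  37 192  24  34  22  15]
380 (np.int64(200), np.int64(359), 94) [ 25  19 191  51  25  29 191  22  18  37 131  21]
```

```bash
python3 - <<'E'
from h import *;import pickle
w=pickle.load(open("w9.pkl","rb"));g=cv2.GaussianBlur(w["color"],(3,3),0).astype(int).max(2)
print(g[190:235,262:300].mean(1).round(0).tolist())
for r in range(194,262,4):
    b=np.flatnonzero(g[r,225:340]<70)+225;print(r,b.min(),b.max(),end=" | ")
E
```

```text
[194.0, 194.0, 194.0, 191.0, 179.0, 163.0, 156.0, 155.0, 144.0, 104.0, 50.0, 20.0, 16.0, 16.0, 16.0, 17.0, 17.0, 17.0, 17.0, 16.0, 16.0, 16.0, 16.0, 17.0, 16.0, 16.0, 16.0, 16.0, 16.0, 17.0, 19.0, 23.0, 26.0, 28.0, 31.0, 33.0, 34.0, 34.0, 34.0, 34.0, 34.0, 33.0, 32.0, 32.0, 31.0]Traceback (most recent call last):
  File "<stdin>", line 5, in <module>
    return umr_minimum(a, axis, None, out, keepdims, initial, where)
ValueError: zero-size array to reduction operation minimum which has no identity
```

```bash
python3 - <<'E'
from h import *;from cell import bot
s=bot.sense();print(s["position"],s["joint_velocities"].round(1))
print(row(s,(.5885,.1242,.14),down(2.7)),row(s,(.5885,.1242,.107),down(2.7)))
E
```

```text
[0.58996441 0.12879131 0.25894674] [ -1.2  -2.5   4.   -4.1  -3.  -10.5]
[-0.0015, 0.0053, 0.1189, -0.39, 0.09, -0.54] [-0.0014, 0.0056, 0.1519, -0.39, 0.09, -0.54]
```

Request:
arm_command(increments=[[[0.0015,0,0,0,0,0,0],[0.0015,0,0,0,0,0,0],[0.0015,0,0.03,0,0,0,0],[0.0015,0,0.06,0,0,0,0],[0.0015,0,0.09,0,0,0,0],[0.0015,0,0.112,0,0,0,0],[0.0015,0,0.13,0,0,0,0],[0.0015,0,0.142,0,0,0,0],[0.0015,0,0.15,0,0,0,0],[0.0015,0,0.152,0,0,0,0]]])

```text
time: 15.7
position: [0.5883, 0.1243, 0.1069]
orientation: [[0.999, 0.047, -0.001], [0.047, -0.999, 0.001], [-0.001, -0.001, -1.0]]
ft_force: [-0.8, -0.9, -2.9]
finger_gap: 0.023
grasp_force: 61.1
```

Request:
arm_command(increments=[[[0,0,0,0,0,0,0],[0,0,0,0,0,0,0],[0,0,0,0,0,0,0],[0,0,0,0,0,0,0],[0,0,0.0005,0,0,0,0],[0,0,0.001,0,0,0,0],[0,0,0.0015,0,0,0,0],[0,0,0.002,0,0,0,0],[0,0,0.002,0,0,0,0],[0,0,0.002,0,0,0,0]]])

```text
time: 16.95
position: [0.5883, 0.1243, 0.1051]
orientation: [[0.999, 0.047, -0.001], [0.047, -0.999, 0.001], [-0.001, -0.001, -1.0]]
ft_force: [-0.0, 0.2, -3.5]
finger_gap: 0.0227
grasp_force: 61.1
```

```bash
python3 - <<'E'
from h import *;from cell import bot,camera
import pickle
s=bot.sense();print(s["position"],s["ft_force"].round(1),s["ft_torque"].round(2))
print(row(s,(.5885,.1242,.105),down(2.7)))
E
```

```text
[0.58830486 0.1243475  0.10511615] [-0.   0.2 -3.5] [-0.06 -0.03  0.  ]
[0.0002, 0.0002, 0.0001, -0.05, 0.07, -0.01]
```

Request:
arm_command(increments=[[[0,0,0.0003,0,0,0,0],[0,0,0.0006,0,0,0,0],[0,0,0.0009,0,0,0,0],[0,0,0.0012,0,0,0,0],[0,0,0.0015,0,0,0,0],[0,0,0.0015,0,0,0,0],[0,0,0.0015,0,0,0,0],[0,0,0.0015,0,0,0,0],[0,0,0.0015,0,0,0,0],[0,0,0.0015,0,0,0,0]]])

```text
time: 18.2
position: [0.5883, 0.1244, 0.1036]
orientation: [[0.999, 0.047, -0.001], [0.047, -0.999, 0.001], [-0.001, -0.001, -1.0]]
ft_force: [0.2, -0.0, -3.2]
finger_gap: 0.0233
grasp_force: 61.1
```

Request:
arm_command(increments=[[[0,0,0.0003,0,0,0,0],[0,0,0.0005,0,0,0,0],[0,0,0.0008,0,0,0,0],[0,0,0.001,0,0,0,0],[0,0,0.001,0,0,0,0],[0,0,0.001,0,0,0,0],[0,0,0.001,0,0,0,0],[0,0,0.001,0,0,0,0],[0,0,0.001,0,0,0,0],[0,0,0.001,0,0,0,0]]])

```text
time: 19.45
position: [0.5883, 0.1244, 0.1026]
orientation: [[0.999, 0.047, -0.001], [0.047, -0.999, 0.001], [-0.001, -0.001, -1.0]]
ft_force: [0.1, -0.3, -2.9]
finger_gap: 0.0231
grasp_force: 61.1
```

Request:
arm_command(increments=[[[0,0,0.0003,0,0,0,0],[0,0,0.0005,0,0,0,0],[0,0,0.0008,0,0,0,0],[0,0,0.001,0,0,0,0],[0,0,0.0012,0,0,0,0],[0,0,0.0014,0,0,0,0],[0,0,0.0015,0,0,0,0],[0,0,0.0015,0,0,0,0],[0,0,0.0015,0,0,0,0],[0,0,0.0015,0,0,0,0]]])

```text
time: 20.7
position: [0.5883, 0.1243, 0.1011]
orientation: [[0.999, 0.047, -0.001], [0.047, -0.999, 0.001], [-0.001, -0.001, -1.0]]
ft_force: [-0.2, 0.2, -3.1]
finger_gap: 0.023
grasp_force: 61.1
```

Request:
arm_command(increments=[[[0,0,0.0003,0,0,0,0],[0,0,0.0005,0,0,0,0],[0,0,0.0008,0,0,0,0],[0,0,0.001,0,0,0,0],[0,0,0.0012,0,0,0,0],[0,0,0.0014,0,0,0,0],[0,0,0.0015,0,0,0,0],[0,0,0.0015,0,0,0,0],[0,0,0.0015,0,0,0,0],[0,0,0.0015,0,0,0,0]]])

```text
time: 21.95
position: [0.5883, 0.1243, 0.0996]
orientation: [[0.999, 0.047, -0.001], [0.047, -0.999, 0.001], [-0.001, -0.001, -1.0]]
ft_force: [0.1, -0.2, -2.7]
finger_gap: 0.0229
grasp_force: 61.1
```

Request:
arm_command(increments=[[[0,0,0.0003,0,0,0,0],[0,0,0.0005,0,0,0,0],[0,0,0.0008,0,0,0,0],[0,0,0.001,0,0,0,0],[0,0,0.0012,0,0,0,0],[0,0,0.0014,0,0,0,0],[0,0,0.0014,0,0,0,0],[0,0,0.0014,0,0,0,0],[0,0,0.0014,0,0,0,0],[0,0,0.0014,0,0,0,0]]])

```text
time: 23.2
position: [0.5883, 0.1244, 0.0982]
orientation: [[0.999, 0.047, -0.001], [0.047, -0.999, 0.001], [-0.001, -0.001, -1.0]]
ft_force: [-0.3, 0.1, -3.9]
finger_gap: 0.0228
grasp_force: 61.1
```

Request:
arm_command(increments=[[[0,0,0.0003,0,0,0,0],[0,0,0.0005,0,0,0,0],[0,0,0.0008,0,0,0,0],[0,0,0.001,0,0,0,0],[0,0,0.0012,0,0,0,0],[0,0,0.0014,0,0,0,0],[0,0,0.0014,0,0,0,0],[0,0,0.0014,0,0,0,0],[0,0,0.0014,0,0,0,0],[0,0,0.0014,0,0,0,0]]])

```text
time: 24.45
position: [0.5883, 0.1243, 0.0968]
orientation: [[0.999, 0.047, -0.001], [0.047, -0.999, 0.001], [-0.001, -0.001, -1.0]]
ft_force: [0.1, 0.1, -2.8]
finger_gap: 0.0229
grasp_force: 61.1
```

Request:
arm_command(increments=[[[0,0,0.0003,0,0,0,0],[0,0,0.0005,0,0,0,0],[0,0,0.0008,0,0,0,0],[0,0,0.001,0,0,0,0],[0,0,0.0012,0,0,0,0],[0,0,0.0014,0,0,0,0],[0,0,0.0014,0,0,0,0],[0,0,0.0014,0,0,0,0],[0,0,0.0014,0,0,0,0],[0,0,0.0014,0,0,0,0]]])

```text
time: 25.7
position: [0.5882, 0.1244, 0.0956]
orientation: [[0.999, 0.047, -0.002], [0.047, -0.999, 0.001], [-0.001, -0.001, -1.0]]
ft_force: [-4.9, -0.2, 5.2]
finger_gap: 0.0232
grasp_force: 62.2
```

Contact felt. I ease off slightly, open, and rise.

Request:
arm_command(increments=[[[0,0,-0.0003,0,0,0,30],[0,0,-0.0003,0,0,0,34],[0,0,-0.0003,0,0,0,45],[0,0,-0.0003,0,0,0,60],[0,0,-0.0003,0,0,0,60],[0,0,-0.01,0,0,0,60],[0,0,-0.04,0,0,0,60],[0,0,-0.09,0,0,0,60],[0,0,-0.14,0,0,0,60],[0,0,-0.18,0,0,0,60]]])

```text
time: 26.95
position: [0.5888, 0.1242, 0.2785]
orientation: [[0.999, 0.047, 0.001], [0.047, -0.999, 0.001], [0.001, -0.001, -1.0]]
ft_force: [0.5, -0.1, 0.1]
finger_gap: 0.0513
grasp_force: 0.0
```

```bash
python3 - <<'E'
from h import *;from cell import bot,camera
import pickle
w=camera("wrist");s=bot.sense();print(s["position"],s["ft_force"].round(1))
d={n:camera(n) for n in("wrist","top","scene")};pickle.dump(d,open("d10.pkl","wb"));print(bot.sense()["position"])
# expected projections of lid grip corners if placed ideally
c=np.array([.5875,.1242,.05]);a=np.radians(2.7)
for n in d:
    print(n,px(d[n],c+[0,0,.073]).round(1), px(d[n],c+[0.060,0,0]).round(1),px(d[n],c+[-.060,0,0]).round(1))
    g=d[n]["color"].max(2);u,v=px(d[n],c+[0,0,.073]).astype(int)
    m=(g<70).astype(np.uint8);nn,l,st,ce=cv2.connectedComponentsWithStats(m)
    for i in range(1,nn):
        if st[i,4]>100 and np.hypot(*(ce[i]-(u,v)))<60:
            k=cv2.findContours((l==i).astype(np.uint8),0,1)[0][0];print("  ",ce[i].round(1),st[i].tolist(),cv2.boxPoints(cv2.minAreaRect(k)).round(0).tolist())
E
```

```text
[0.59101333 0.12469667 0.28384395] [2.1 1.  4.1]
[0.58881659 0.12426332 0.27665108]
wrist [281.  190.4] [284.  113.4] [278.4 228.7]
   [281.1 184. ] [267, 148, 29, 74, 2053] [[267.0, 148.0], [295.0, 148.0], [295.0, 221.0], [267.0, 221.0]]
top [185.8 197.7] [193.3 176. ] [191.5 223.9]
   [141.7 235. ] [117, 108, 77, 262, 9095] [[116.0, 108.0], [190.0, 106.0], [199.0, 367.0], [125.0, 370.0]]
   [228.1 196.3] [226, 168, 8, 65, 223] [[226.0, 232.0], [226.0, 168.0], [233.0, 168.0], [233.0, 232.0]]
   [211.1 204.3] [199, 184, 18, 38, 106] [[199.0, 221.0], [210.0, 184.0], [221.0, 187.0], [210.0, 224.0]]
scene [373.8 252.7] [356.  286.2] [381.9 247.6]
   [389.4 195.1] [358, 159, 67, 69, 2207] [[354.0, 163.0], [415.0, 153.0], [426.0, 223.0], [365.0, 233.0]]
   [370.8 256.7] [361, 243, 21, 28, 296] [[359.0, 266.0], [373.0, 242.0], [383.0, 247.0], [368.0, 271.0]]
   [409.2 288.4] [402, 278, 16, 22, 157] [[401.0, 296.0], [410.0, 278.0], [417.0, 281.0], [408.0, 300.0]]
```

```bash
python3 - <<'E'
from h import *;import pickle
d=pickle.load(open("d10.pkl","rb"));w=d["wrist"]
g=cv2.GaussianBlur(w["color"],(3,3),0).astype(int).max(2)
print("fold", g[145:175,272:290].mean(1).round(0).tolist())
a=np.radians(2.7);X=lambda t,z:np.array([.5875+t*np.cos(a),.1242+t*np.sin(a),.05+z])
for t,z in((.031,.045),(.031,.073),(-.031,.073)):print(px(w,X(t,z)).round(1))
# lid rim ring: edges on rectified planes
for z,r0 in((.05,60),(.095,None)):
    G=cv2.cvtColor(rect(w,z,.5875,.1242),6)
    for r in (np.arange(90,130,3) if r0 else []):pass
G=cv2.cvtColor(rect(w,.05,.5875,.1242),6)
pr=[]
for k in range(0,360,30):
    rr=np.arange(80,150,1.);x=(200+rr*np.cos(np.radians(k))).astype(np.float32)[None];y=(200+rr*np.sin(np.radians(k))).astype(np.float32)[None]
    v=cv2.remap(G,x,y,1)[0].astype(int);e=np.abs(np.diff(v));print(k,[(int(rr[i]/2),int(v[i+1])-int(v[i])) for i in np.flatnonzero(e>14)])
E
```

```text
fold [151.0, 124.0, 78.0, 33.0, 16.0, 16.0, 20.0, 27.0, 34.0, 38.0, 39.0, 38.0, 38.0, 38.0, 38.0, 37.0, 36.0, 36.0, 35.0, 34.0, 34.0, 34.0, 33.0, 33.0, 33.0, 33.0, 32.0, 32.0, 33.0, 33.0]
[281.  148.9]
[281.  153.4]
[281.  225.5]
0 []
30 []
60 [(45, 16)]
90 [(51, 32), (52, 32), (52, 25), (53, 28)]
120 []
150 []
180 [(65, -15), (66, -21)]
210 []
240 [(60, -15), (61, 16)]
270 [(58, -19), (59, -19), (59, -28), (60, -20), (61, 32), (62, 24)]
300 [(59, -15), (60, -18)]
330 []
```

```bash
cat >> h.py <<'E'
a_=np.radians(93.1);HX=np.array([np.cos(a_),np.sin(a_),0]);HY=np.cross([0,0,1],HX)
PC=np.array([.5875,.1242,.05]);HG=PC+.1*HX+[0,0,.095]
def bar(th,off=0):return HG+.175*(-np.cos(th)*HX+np.sin(th)*np.array([0,0,1]))+off*HY
E
python3 - <<'E'
from h import *;import pickle;from cell import bot
d=pickle.load(open("d0.pkl","rb"))
for n,r in(("top",(155,230,68,84)),("scene",(225,277,448,485))):
    c=d[n];m=(c["color"].max(2)<60).astype(np.uint8);k=np.zeros_like(m);k[r[0]:r[1],r[2]:r[3]]=m[r[0]:r[1],r[2]:r[3]]
    nn,l,st,ce=cv2.connectedComponentsWithStats(k);i=1+np.argmax(st[1:,4]);print(n,ce[i].round(1),st[i])
    e=[(np.hypot(*(px(c,bar(t))-ce[i])).round(1),round(t,2),px(c,bar(t)).round(1).tolist()) for t in np.arange(1.7,2.25,.02)];print(min(e))
print(bar(2.0),bar(1.85),bar(.7))
E
```

```text
top [ 76.2 193.1] [ 71 161  13  65 606]
(np.float64(0.6), np.float64(1.92), [75.8, 192.8])
scene [463.4 250.8] [450 226  28  49 393]
(np.float64(2.9), np.float64(1.9), [464.3, 248.1])
[0.57815379 0.2967728  0.30412705] [0.57948399 0.27221139 0.31322316] [0.58933043 0.09040215 0.2577381 ]
```

```bash
python3 - <<'E'
from h import *;from cell import bot
s=bot.sense();print(s["position"]);G=down(3.1)
b=bar(1.92,.033)
print("up",row(s,(.57,.15,.39),G));print("over",row(s,b+[0,0,.07],G));print("in",row(s,b+[0,0,-.012],G))
s2={"position":b+[0,0,-.012],"orientation":G}
for t in(1.92,1.8,1.7,1.55,1.4,1.3,1.2,1.1,1.0,.9,.8,.7,.65):print(t,row(s2,bar(t,.033)+[0,0,-.012]-.005*HX,G)[:3])
E
```

```text
[0.58881659 0.12426332 0.27665108]
up [-0.0175, -0.0267, -0.1133, -0.07, -0.05, -0.41]
over [-0.0354, -0.1598, -0.1026, -0.07, -0.05, -0.41]
in [-0.0355, -0.1597, -0.0206, -0.07, -0.05, -0.41]
1.92 [0.0, 0.005, 0.0]
1.8 [-0.0, 0.0251, -0.006]
1.7 [-0.0, 0.0423, -0.0091]
1.55 [-0.0, 0.0685, -0.0105]
1.4 [0.0, 0.0946, -0.008]
1.3 [0.0, 0.1117, -0.0042]
1.2 [-0.0, 0.1283, 0.0013]
1.1 [-0.0, 0.1443, 0.0085]
1.0 [-0.0, 0.1594, 0.0172]
0.9 [0.0, 0.1737, 0.0274]
0.8 [-0.0, 0.1868, 0.0389]
0.7 [0.0, 0.1987, 0.0517]
0.65 [-0.0, 0.2042, 0.0585]
```

Request:
arm_command(increments=[[[-0.008,-0.01,-0.055,0,0,0,60],[-0.0175,-0.027,-0.11,0,0,-0.4,60],[-0.024,-0.07,-0.11,0,0,-0.4,60],[-0.03,-0.115,-0.105,0,0,-0.4,60],[-0.0354,-0.16,-0.1026,0,0,-0.4,60],[-0.0354,-0.16,-0.1026,0,0,-0.4,60],[-0.0354,-0.16,-0.075,0,0,-0.4,60],[-0.0354,-0.16,-0.045,0,0,-0.4,60],[-0.0355,-0.16,-0.0206,0,0,-0.4,60],[-0.0355,-0.16,-0.0206,0,0,-0.4,60]]])

```text
time: 28.4
position: [0.5444, 0.2807, 0.2935]
orientation: [[0.999, 0.053, -0.006], [0.053, -0.999, -0.002], [-0.006, 0.002, -1.0]]
ft_force: [-0.7, -0.8, 0.1]
finger_gap: 0.0511
grasp_force: 0.0
```

Request:
arm_command(increments=[[[0,0,0,0,0,0,30],[0,0,0,0,0,0,30],[0,0.005,0,0,0,0,30],[0,0.012,-0.002,0,0,0,30],[0,0.0251,-0.006,0,0,0,30],[0,0.0423,-0.009,0,0,0,30],[0,0.056,-0.01,0,0,0,30],[0,0.0685,-0.0105,0,0,0,30],[0,0.082,-0.0095,0,0,0,30],[0,0.0946,-0.008,0,0,0,30]]])

```text
time: 29.65
position: [0.5517, 0.1898, 0.3063]
orientation: [[0.999, 0.054, 0.003], [0.054, -0.999, 0.006], [0.003, -0.006, -1.0]]
ft_force: [-1.2, 9.1, 6.6]
finger_gap: 0.0254
grasp_force: 4.8
```

```bash
python3 - <<'E'
from h import *;from cell import bot,camera
c=camera("top");s=bot.sense();print(s["position"],s["ft_force"].round(1))
b=bar(1.92,.033);s2=dict(s);G=down(3.1)
for t in(1.3,1.1,.9,.8,.7,.65):print(t,row(s,bar(t,.033)+[0,0,-.012]-.005*HX,G)[:3])
print("pred far bar end px",[(t,px(c,bar(t,-.055)).round(0).tolist()) for t in(1.92,1.6,1.5,1.4,1.3)])
m=(c["color"].max(2)<60)[140:172,40:230];ys,xs=np.nonzero(m);print(np.bincount(xs+40,minlength=230)[60:230].tolist())
E
```

```text
[0.55172639 0.18833687 0.30603384] [-0.1  6.3  4.8]
1.3 [-0.0008, 0.0178, 0.0043]
1.1 [-0.0008, 0.0504, 0.0168]
0.9 [-0.0008, 0.0799, 0.0356]
0.8 [-0.0008, 0.0931, 0.0471]
0.7 [-0.0009, 0.1051, 0.0598]
0.65 [-0.0009, 0.1106, 0.0666]
pred far bar end px [(1.92, [76.0, 163.0]), (1.6, [103.0, 161.0]), (1.5, [113.0, 161.0]), (1.4, [123.0, 161.0]), (1.3, [133.0, 161.0])]
[30, 30, 29, 26, 26, 24, 22, 22, 20, 18, 17, 15, 13, 12, 9, 7, 6, 3, 1, 2, 1, 1, 2, 1, 1, 2, 1, 1, 2, 1, 1, 2, 1, 1, 2, 1, 1, 2, 2, 4, 8, 10, 11, 11, 8, 6, 3, 0, 0, 0, 0, 0, 0, 0, 0, 0, 0, 0, 11, 12, 13, 13, 13, 12, 12, 11, 0, 0, 0, 0, 0, 0, 0, 0, 0, 0, 0, 0, 0, 0, 0, 0, 0, 0, 0, 0, 0, 0, 0, 0, 0, 0, 0, 0, 0, 0, 0, 0, 0, 0, 0, 0, 0, 0, 0, 0, 0, 0, 0, 0, 0, 0, 0, 0, 0, 0, 0, 0, 0, 0, 0, 0, 0, 0, 0, 0, 0, 0, 0, 1, 3, 5, 5, 5, 5, 5, 5, 4, 2, 1, 1, 1, 1, 2, 2, 2, 3, 4, 4, 4, 3, 4, 4, 4, 5, 3, 3, 1, 0, 0, 0, 0, 0, 0, 0, 0, 4, 2, 0, 0]
```

Request:
arm_command(increments=[[[0,0.01,0.0015,0,0,0,30],[0,0.0205,0.004,0,0,0,30],[0,0.034,0.009,0,0,0,30],[0,0.047,0.015,0,0,0,30],[0,0.06,0.022,0,0,0,30],[0,0.072,0.0295,0,0,0,30],[0,0.083,0.038,0,0,0,30],[0,0.093,0.047,0,0,0,30],[0,0.1,0.0542,0,0,0,30],[0,0.105,0.06,0,0,0,30]]])

```text
time: 30.95
position: [0.5572, 0.0842, 0.2453]
orientation: [[0.999, 0.053, 0.002], [0.053, -0.999, 0.004], [0.002, -0.004, -1.0]]
ft_force: [-0.1, 7.5, 6.2]
finger_gap: 0.0255
grasp_force: 4.0
```

```bash
python3 - <<'E'
from h import *;from cell import bot,camera
c=camera("top");s=bot.sense();print(s["position"],s["ft_force"].round(1));G=down(3.1)
print("pred far bar end px",[(t,px(c,bar(t,-.055)).round(0).tolist()) for t in(1.1,.9,.8,.7,.6)])
m=(c["color"].max(2)<60)[140:172,100:230];ys,xs=np.nonzero(m);print(np.bincount(xs+100,minlength=230)[140:230].tolist())
print("up",row(s,bar(.7,.033)+[0,0,.045],G));s2={"position":bar(.7,.033)+[0,0,.045],"orientation":G}
for t in(.75,.7,.65,.6,.5,.4,.3,.25,.2,.15):print(t,row(s2,bar(t,.033)+[0,0,.008],G)[:3],bar(t,.033)[2]+.008)
E
```

```text
[0.55699914 0.08370853 0.2446145 ] [1.8 5.2 3.4]
pred far bar end px [(1.1, [153.0, 162.0]), (0.9, [171.0, 163.0]), (0.8, [179.0, 164.0]), (0.7, [187.0, 165.0]), (0.6, [194.0, 166.0])]
[0, 0, 0, 0, 0, 0, 0, 0, 0, 0, 0, 0, 0, 0, 0, 0, 0, 0, 0, 0, 0, 0, 0, 0, 0, 0, 0, 0, 0, 0, 0, 0, 16, 16, 11, 11, 20, 22, 21, 20, 18, 16, 14, 13, 11, 9, 9, 9, 9, 9, 10, 5, 5, 5, 5, 5, 4, 4, 2, 1, 1, 1, 1, 2, 2, 2, 4, 4, 4, 4, 3, 4, 4, 4, 4, 3, 2, 1, 0, 0, 0, 0, 0, 0, 0, 0, 4, 2, 0, 0]
up [-0.0003, -0.0051, -0.0581, -0.2, -0.07, -0.04]
0.75 [-0.0, -0.0058, 0.0305] 0.2722867830040835
0.7 [0.0, 0.0, 0.037] 0.265738095266596
0.65 [-0.0, 0.0055, 0.0438] 0.25890762100380693
0.6 [-0.0, 0.0106, 0.0509] 0.2518124328441312
0.5 [-0.0, 0.0197, 0.0658] 0.23689946925573555
0.4 [-0.0, 0.0273, 0.0816] 0.22114820990401385
0.3 [-0.0, 0.0333, 0.098] 0.20471603616573444
0.25 [0.0, 0.0357, 0.1064] 0.19629569286954154
0.2 [-0.0, 0.0377, 0.115] 0.18776713288913574
0.15 [0.0, 0.0392, 0.1236] 0.1791516731828799
```

Request:
arm_command(increments=[[[0,-0.004,0,0,0,0,30],[0,-0.005,-0.02,0,0,0,30],[0,-0.005,-0.045,0,0,0,30],[0,-0.005,-0.058,0,0,0,30],[0,-0.005,-0.058,0,0,0,0],[0,-0.005,-0.058,0,0,0,0],[0,-0.005,-0.058,0,0,0,0],[0,-0.003,-0.05,0,0,0,0],[0,-0.003,-0.04,0,0,0,0],[0,-0.003,-0.03,0,0,0,0]]])

```text
time: 32.25
position: [0.5559, 0.086, 0.2728]
orientation: [[0.999, 0.054, -0.002], [0.054, -0.999, 0.001], [-0.002, -0.001, -1.0]]
ft_force: [0.6, -0.0, 0.2]
finger_gap: 0.0002
grasp_force: 0.0
```

Request:
arm_command(increments=[[[0,0,0.005,0,0,0,0],[0,0.001,0.01,0,0,0,0],[0,0.005,0.016,0,0,0,0],[0,0.01,0.023,0,0,0,0],[0,0.0145,0.03,0,0,0,0],[0,0.019,0.038,0,0,0,0],[0,0.023,0.046,0,0,0,0],[0,0.0265,0.054,0,0,0,0],[0,0.03,0.062,0,0,0,0],[0,0.0325,0.07,0,0,0,0]]])

```text
time: 33.5
position: [0.5588, 0.0519, 0.2055]
orientation: [[0.999, 0.054, 0.001], [0.054, -0.999, -0.002], [0.001, 0.002, -1.0]]
ft_force: [-2.5, -9.3, 12.3]
finger_gap: 0.0004
grasp_force: 6.4
```

```bash
python3 - <<'E'
from h import *;from cell import bot,camera
s=bot.sense();print(s["position"],s["ft_force"].round(1));G=down(3.1)
for t in(.3,.25,.2,.15,.1,.05,0,-.05):print(t,row(s,bar(t,.033)+[0,0,.008],G)[:3],(bar(t,.033)[2]+.008).round(4))
E
```

```text
[0.55881279 0.05193774 0.20547257] [-2.5 -9.3 12.3]
0.3 [-0.0004, -0.0034, 0.0007] 0.2047
0.25 [-0.0005, -0.0011, 0.0092] 0.1963
0.2 [-0.0005, 0.0009, 0.0177] 0.1878
0.15 [-0.0005, 0.0024, 0.0263] 0.1792
0.1 [-0.0005, 0.0035, 0.035] 0.1705
0.05 [-0.0005, 0.0041, 0.0437] 0.1617
0 [-0.0005, 0.0043, 0.0525] 0.153
-0.05 [-0.0005, 0.0041, 0.0612] 0.1443
```

Request:
arm_command(increments=[[[0,0,0.004,0,0,0,0],[0,0,0.009,0,0,0,0],[0,0,0.014,0,0,0,0],[0,0.001,0.018,0,0,0,0],[0,0.001,0.02,0,0,0,0],[0,0.001,0.0215,0,0,0,0],[0,0.001,0.022,0,0,0,0],[0,0.0015,0.0225,0,0,0,0],[0,0.0015,0.023,0,0,0,0],[0,0.0015,0.0235,0,0,0,0]]])

```text
time: 34.75
position: [0.5596, 0.051, 0.1821]
orientation: [[0.999, 0.054, 0.003], [0.054, -0.999, -0.001], [0.003, 0.001, -1.0]]
ft_force: [-0.0, -6.5, 10.0]
finger_gap: 0.0002
grasp_force: 5.2
```

Request:
arm_command(increments=[[[0,0,0.0003,0,0,0,0],[0,0,0.0006,0,0,0,0],[0,0,0.0009,0,0,0,0],[0,0,0.0012,0,0,0,0],[0,0,0.0015,0,0,0,0],[0,0,0.0018,0,0,0,0],[0,0,0.0021,0,0,0,0],[0,0.0005,0.0024,0,0,0,0],[0,0.0005,0.0027,0,0,0,0],[0,0.0005,0.003,0,0,0,0]]])

```text
time: 36.0
position: [0.5596, 0.0506, 0.1791]
orientation: [[0.999, 0.054, 0.003], [0.054, -0.999, -0.001], [0.003, 0.001, -1.0]]
ft_force: [-0.5, -6.2, 10.3]
finger_gap: -0.0
grasp_force: 5.1
```

Request:
arm_command(increments=[[[0,0,0.0003,0,0,0,0],[0,0,0.0006,0,0,0,0],[0,0,0.0009,0,0,0,0],[0,0,0.0012,0,0,0,0],[0,0,0.0015,0,0,0,0],[0,0,0.0018,0,0,0,0],[0,0,0.0021,0,0,0,0],[0,0.0004,0.0024,0,0,0,0],[0,0.0004,0.0027,0,0,0,0],[0,0.0004,0.003,0,0,0,0]]])

```text
time: 37.25
position: [0.5596, 0.0502, 0.1761]
orientation: [[0.999, 0.054, 0.003], [0.054, -0.999, -0.001], [0.003, 0.001, -1.0]]
ft_force: [0.4, -6.9, 10.4]
finger_gap: 0.0001
grasp_force: 5.0
```

Request:
arm_command(increments=[[[0,0,0.0003,0,0,0,0],[0,0,0.0006,0,0,0,0],[0,0,0.0009,0,0,0,0],[0,0,0.0012,0,0,0,0],[0,0,0.0015,0,0,0,0],[0,0,0.0018,0,0,0,0],[0,0,0.0021,0,0,0,0],[0,0,0.0024,0,0,0,0],[0,0,0.0027,0,0,0,0],[0,0,0.003,0,0,0,0]]])

```text
time: 38.5
position: [0.5596, 0.05, 0.1731]
orientation: [[0.999, 0.054, 0.003], [0.054, -0.999, -0.001], [0.002, 0.001, -1.0]]
ft_force: [0.4, -6.8, 9.6]
finger_gap: 0.0003
grasp_force: 5.0
```

Request:
arm_command(increments=[[[0,0,0.0003,0,0,0,0],[0,0,0.0006,0,0,0,0],[0,0,0.0009,0,0,0,0],[0,0,0.0012,0,0,0,0],[0,0,0.0015,0,0,0,0],[0,0,0.0018,0,0,0,0],[0,0,0.0021,0,0,0,0],[0,0,0.0024,0,0,0,0],[0,0,0.0027,0,0,0,0],[0,0,0.003,0,0,0,0]]])

```text
time: 39.75
position: [0.5596, 0.05, 0.1701]
orientation: [[0.999, 0.054, 0.003], [0.054, -0.999, -0.001], [0.003, 0.001, -1.0]]
ft_force: [1.3, -8.7, 11.3]
finger_gap: -0.0003
grasp_force: 4.9
```

Request:
arm_command(increments=[[[0,0,0.0003,0,0,0,0],[0,0,0.0006,0,0,0,0],[0,0,0.0009,0,0,0,0],[0,0,0.0012,0,0,0,0],[0,0,0.0015,0,0,0,0],[0,0,0.0018,0,0,0,0],[0,0,0.0021,0,0,0,0],[0,0,0.0024,0,0,0,0],[0,0,0.0027,0,0,0,0],[0,0,0.003,0,0,0,0]]])

```text
time: 41.0
position: [0.5596, 0.0501, 0.1671]
orientation: [[0.999, 0.054, 0.003], [0.054, -0.999, -0.001], [0.002, 0.001, -1.0]]
ft_force: [0.6, -7.2, 10.2]
finger_gap: -0.0001
grasp_force: 4.8
```

```bash
python3 -c "
from cell import bot,camera
s=bot.sense();print(s['ft_force'].round(2),s['ft_torque'].round(2))
for i in range(3):
  camera('top');s=bot.sense();print(s['ft_force'].round(2),s['position'].round(4))"
```

```text
[ 0.6  -7.23 10.19] [-1.13 -0.05  0.05]
[ 0.49 -6.49  8.83] [0.5596 0.0501 0.167 ]
[ 0.67 -6.15  8.61] [0.5596 0.0501 0.167 ]
[ 0.49 -6.28  9.91] [0.5596 0.0501 0.167 ]
```

Request:
arm_command(increments=[[[0,0,0.0003,0,0,0,0],[0,0,0.0006,0,0,0,0],[0,0,0.0009,0,0,0,0],[0,0,0.0012,0,0,0,0],[0,0,0.0015,0,0,0,0],[0,0,0.0018,0,0,0,0],[0,0,0.0021,0,0,0,0],[0,0,0.0024,0,0,0,0],[0,0,0.0027,0,0,0,0],[0,0,0.003,0,0,0,0]]])

```text
time: 42.4
position: [0.5596, 0.0498, 0.1642]
orientation: [[0.999, 0.054, 0.003], [0.054, -0.999, -0.002], [0.002, 0.002, -1.0]]
ft_force: [0.1, -7.4, 11.6]
finger_gap: 0.0003
grasp_force: 5.6
```

```bash
cat > f.py <<'E'
from cell import bot,camera
import numpy as np
L=[]
for i in range(3):
  s=bot.sense();L.append([*s['ft_force'],*s['ft_torque'],s['grasp_force'],*s['effort'][1:3],s['effort'][4]]);camera('top')
print(s['position'].round(4),np.mean(L,0).round(2))
E
python3 f.py
```

```text
[0.5596 0.0498 0.1642] [-2.600e-01 -7.800e+00  1.094e+01 -1.450e+00 -3.000e-02  1.000e-02
  5.500e+00 -4.858e+01 -2.639e+01 -2.300e-01]
```

Request:
arm_command(increments=[[[0,0,0.0003,0,0,0,0],[0,0,0.0006,0,0,0,0],[0,0,0.0009,0,0,0,0],[0,0,0.0012,0,0,0,0],[0,0,0.0015,0,0,0,0],[0,0,0.0018,0,0,0,0],[0,0,0.0021,0,0,0,0],[0,0,0.0024,0,0,0,0],[0,0,0.0027,0,0,0,0],[0,0,0.003,0,0,0,0]]])

```text
time: 43.8
position: [0.5597, 0.0496, 0.1613]
orientation: [[0.999, 0.055, 0.003], [0.055, -0.999, -0.002], [0.003, 0.002, -1.0]]
ft_force: [-0.6, -9.6, 13.0]
finger_gap: 0.0
grasp_force: 6.4
```

```bash
python3 f.py
```

```text
[0.5596 0.0496 0.1613] [-2.200e-01 -1.004e+01  1.236e+01 -1.730e+00  9.000e-02 -1.000e-02
  6.260e+00 -4.789e+01 -2.606e+01 -4.300e-01]
```

Request:
arm_command(increments=[[[0,0.0001,0.0004,0,0,0,0],[0,0.0002,0.0008,0,0,0,0],[0,0.0003,0.0012,0,0,0,0],[0,0.0004,0.0016,0,0,0,0],[0,0.0005,0.002,0,0,0,0],[0,0.0006,0.0024,0,0,0,0],[0,0.0007,0.0028,0,0,0,0],[0,0.0008,0.0031,0,0,0,0],[0,0.0009,0.0033,0,0,0,0],[0,0.001,0.0034,0,0,0,0]]])

```text
time: 45.2
position: [0.5597, 0.0492, 0.1581]
orientation: [[0.999, 0.054, 0.003], [0.054, -0.999, -0.001], [0.003, 0.001, -1.0]]
ft_force: [-1.2, -6.1, 14.4]
finger_gap: 0.0001
grasp_force: 7.2
```

```bash
python3 f.py
```

```text
[0.5597 0.0492 0.1581] [-1.050e+00 -6.510e+00  1.434e+01 -1.130e+00  2.100e-01  3.000e-02
  7.170e+00 -4.714e+01 -2.565e+01 -6.100e-01]
```

Request:
arm_command(increments=[[[0,0.0005,-0.001,0,0,0,0],[0,0.001,-0.003,0,0,0,0],[0,0.001,-0.008,0,0,0,0],[0,0.001,-0.02,0,0,0,0],[0,0.001,-0.04,0,0,0,0],[0,0.001,-0.07,0,0,0,0],[0,0.001,-0.1,0,0,0,0],[-0.01,0.03,-0.13,0,0,0,0],[-0.02,0.06,-0.15,0,0,0,0],[-0.02,0.06,-0.15,0,0,0,0]]])

```text
time: 46.6
position: [0.5418, -0.0121, 0.3085]
orientation: [[0.999, 0.052, 0.002], [0.052, -0.999, 0.0], [0.002, -0.0, -1.0]]
ft_force: [-0.5, 0.0, -0.8]
finger_gap: -0.0
grasp_force: 0.0
```

```bash
python3 - <<'E'
from h import *;from cell import bot,camera
c=camera("wrist");t=camera("scene");s=bot.sense();print(s["position"],s["ft_force"].round(1))
# handle ends in wrist view vs prediction for a few angles
g=c["color"].max(2)<60
n,l,st,ce=cv2.connectedComponentsWithStats(g.astype(np.uint8))
for i in range(1,n):
    if st[i,4]>200:print(st[i].tolist(),ce[i].round(1))
for th in(.08,.03,-.02):print(th,px(c,bar(th)).round(1),px(c,bar(th,.05)).round(1),px(c,bar(th,-.05)).round(1),px(t,bar(th)).round(1))
E
```

```text
[ 0.54132919 -0.01062536  0.30628364] [0.3 0.2 0.1]
[191, 39, 28, 155, 2923] [204.8 114.8]
[108, 79, 40, 33, 1059] [127.6  93.5]
[0, 86, 59, 14, 706] [27.  92.9]
[391, 101, 81, 112, 2272] [429.2 143.4]
[97, 114, 23, 16, 227] [108.2 121.5]
[235, 114, 6, 56, 233] [237.6 140.6]
[115, 132, 36, 20, 592] [132.2 142.5]
[0, 134, 66, 27, 904] [ 26.8 142.9]
[0, 222, 560, 198, 48528] [279.6 364.9]
[183, 239, 20, 18, 270] [192.8 247.9]
[214, 239, 20, 18, 271] [223.6 247.6]
[171, 265, 19, 17, 251] [179.6 272.7]
[188, 288, 19, 17, 247] [196.9 295.9]
[218, 288, 18, 16, 239] [226.6 295.4]
0.08 [202.6 121.3] [206.4 185.1] [198.5  51. ] [345.9 229.4]
0.03 [205.5 120.6] [209.  182.7] [201.6  52.4] [345.3 231.2]
-0.02 [207.6 120. ] [211.  180.4] [203.9  53.6] [344.9 233. ]
```

```bash
python3 -c "
from cell import sign_off
print(sign_off())"
```

```text
the job is handed in; nothing more can be done
None
```

Job handed in at about 47 s: block within about 1 mm of the ring's centre, lid down over it about 1.5 mm off centre, clamp foot pressed in about 5 mm by feel, and the bystanding glassware left alone; sign-off returned no verdict.

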